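Start a cure on the nail lamp

ROBOT

A 7-joint arm with a two-finger parallel gripper is mounted at the origin on the work surface. World frame = base frame: x ahead of the robot, y to its left, z up, the work surface at z = 0. Lengths are in mm, angles in rad, forces in N, time in s.
With the tool pointing down it reaches from about 400 to 900 mm from the base axis. Payload 5.5 kg.
Tool frame: the origin (TCP) lies on the centre line of the jaws, within the pads' length; the fingertips stand 14 mm ahead of it and the grasp point (between the pads) lies 5 mm behind it; z points along the fingers, y is the line along which they close (so a half turn about z gives the same grasp; the last joint's range is limited). The gripper opens to 85 mm and grips with 20 to 120 N. Pads are 22 mm wide; open, the fingers measure 114 mm over their backs; the gripper's body (76 mm by 85 mm) begins 54 mm behind the grasp point. The pads swing forward as they close: fully open they stand 13 mm farther back than shut.
Start: joints at [1.584, 0.501, -0.427, 1.55, 0.221, 1.138, -0.21], TCP at [160.72, -629.816, 245.31] pointing down, gripper open.
Joint ranges: [-2.88, 2.88], [-0.31, 2.03], [-1.54, 1.56], [0.2, 2.42], [-1.41, 4.55], [0.19, 2.02], [-2.57, 2.57]. Speed limits (rad/s): [2.57, 2.57, 3.14, 3.14, 3.14, 3.14, 3.14].

INTERFACE

Orientations are given as [roll, pitch, yaw] about the fixed x, y, z axes, in that order (R = Rz(yaw) Ry(pitch) Rx(roll)).
In Python, from cell import robot gives the robot as it stands.
- The arm moves only by the tool drive_tool, never from a script. Its argument "moves" is a list of rows, each a list of 3 entries, a list of its own where there are three numbers: the closure in counts, from 0 (fully open) to 255 (shut), then the shift along the world's x, y, z in units of 50 mm (1.0 is 50 mm), then the turn about the world's z in units of 6 degrees (1.0 is 6 degrees). A call has exactly 10 rows; each row shifts and turns the commanded pose from where the row before left it; what a row does not reach is not made up. A row lasts 1/8 s, in which the tool goes at most 62.5 mm and 10.7 degrees, less where a joint would pass 70% of its speed; a pose out of reach is approached as far as the arm can. A call is refused whole if a number of a shift passes 1 or a number of a turn 1, either way. A call with a gripper value outside its range is refused whole. The fingers move at their own pace and stop on an object; "squeeze" is the grip in N (left out, the last holds). Time passes only in rows, so rows that do not move let the fingers close, or fill a call up. It gives the time, the measured TCP pose, the force, the opening and the grip force at its end, in the units of the state.
- robot.sense(): the state, without advancing time (a new reading comes with each control period).
- robot.camera(name): name is "side" or "top"; returns a dict with "frame" (480x640x3 uint8, blue, green, red), "fov_y" (degrees; the focal length in pixels is half the picture's height over the tangent of half this angle, whatever the lens; pixels are square), "cx", "cy" (the principal point, pixels), "extrinsics" (4x4, takes a point from world to camera coordinates). Camera axes: x right, y down, z forward; pixel columns grow to the right and rows downward; lengths in mm; the calibration is good to about 2 mm. A picture is of the moment at which its call begins. There is no depth.
- robot.job_done(): hands the job in; it is judged then, once.
The state is a dict: "t": time; "joint_positions": joint angles; "joint_velocities": joint speeds; "joint_efforts": joint torques, N m; "tool_pos": TCP position; "tool_rot": TCP orientation; "ft_force": force on the tool from outside, world axes, zero at the start; "moment": the same for the moment, N m; "grip_width": finger opening in mm; "grip_force": force on a finger pad.
Only numpy, scipy, OpenCV 4.12 (cv2) and the standard library are available. Lean on these libraries where they do the work, as an engineer would, in place of code of your own. Each camera call takes 0.05 s, during which the arm holds its last target. There are 200 camera calls.

TASK

Start the nail lamp standing on the manicure table, working with closed fingertips from above: first press down the raised end of its power rocker until it is fully over, then push the longest of the three timer keys fully down, and last press the round start button all the way in, let it come back up, and move clear. Keep to that order, do not press the two shorter timer keys, and leave the gel pot, the polish bottles and the buffer block standing where they are; nothing is to be picked up.

Things in the scene. Friction and masses are not known exactly. Their poses are not given: they have to be found in the camera images.
- lamp: White nail-curing lamp, fixed, 240 (its x) x 300 (its y) x 95 mm high, flat top, open at its +x side. Origin: centre of its underside; z up. On its top, all black on white base plates: three timer keys at x = +50 mm, y = -60, 0, +60 mm in any order; power rocker and start button at x = -50 mm, y = -75 and +75 mm, either way round. Rocker and keys keep the lamp's axes.
- power_raised (a point): Spot to press on the power rocker, on top of its raised half (towards the lamp's +x), 17 mm from the pivot; moves with it. The rocker is a black V of two halves, each 27 mm long, 24 mm wide, pivot parallel to the lamp's y, 14 mm above the lamp's top. At the start the +x half slopes up to about 24 mm above the lamp's top, the spot at about 20 mm; fully over, it lies level at 14 mm.
- power (a joint): Angle of the power rocker in rad: 0 = off (the +x half raised), 0.4 = fully over, on (the +x half level). Stays wherever it is left; about 3 N at the spot moves it.
- long_top (a point): Top centre of the longest timer key: a plain black bar 54 mm long (along the lamp's x) and 18 mm wide, standing 16 mm above the lamp's top before it is pressed. Moves down with the key.
- long_key (a joint): Travel of the longest timer key in m: 0 = up, 0.006 = fully down. Needs about 3 N and stays down wherever it is pushed to; it does not spring back.
- middle_top (a point): Top centre of the middle timer key: a plain black bar 32 mm long (along the lamp's x) and 18 mm wide, standing 16 mm above the lamp's top before it is pressed. Moves down with the key. Not to be pressed.
- middle_key (a joint): Travel of the middle timer key in m: 0 = up, 0.006 = fully down. Needs about 3 N and stays down wherever it is pushed to; it does not spring back.
- short_top (a point): Top centre of the shortest timer key: a plain black bar 16 mm long (along the lamp's x) and 18 mm wide, standing 16 mm above the lamp's top before it is pressed. Moves down with the key. Not to be pressed.
- short_key (a joint): Travel of the shortest timer key in m: 0 = up, 0.006 = fully down. Needs about 3 N and stays down wherever it is pushed to; it does not spring back.
- start_top (a point): Top centre of the start button: a round black cap 30 mm across in a round white collar 46 mm across and 12 mm high; the cap's top stands 22 mm above the lamp's top, 10 mm above the collar. Moves down with the cap.
- start (a joint): Travel of the start button in m: 0 = up, 0.006 = fully in. Sprung: about 5 N holds it fully in, and it comes back up when let go.
- gel_pot: Bystander: pale pink gel pot with a lid, 38 mm across and 30 mm high, standing loose on the lamp's top between the rocker and the start button. Origin: centre of its underside.
- polish_a: Bystander: dark red nail-polish bottle with a tall black cap, 32 mm across and 78 mm high, loose on the table to the left or right of the lamp. Origin: centre of its underside.
- polish_b: Bystander: pale pink nail-polish bottle with a tall black cap, 32 mm across and 78 mm high, loose on the table on the other side of the lamp from the dark red one. Origin: centre of its underside.
- buffer: Bystander: white nail-buffer block 28 x 95 x 28 mm, loose on the table before the lamp's open mouth. Origin: centre of its underside.

How it is judged:
By the outcome, as a careful person would: the job done as asked, in the order asked, and still so for the second after the job is handed in, with the robot touching nothing.
It also fails if it takes over 38 s, if anything falls off the work surface, if the arm or the gripper's body presses on something with over 40 N, if the wrist force passes 120 N, or if a joint passes its speed limit or range.

## Working session

There is one attempt and no reset: what is moved stays moved. The work goes in short steps, Python scripts to look and compute and a tool call to move; the robot and the scene stay as the last step left them, time stands still between calls to the robot, and variables do not carry over. Pictures are saved under pics/ and viewed, at most 10 in all, crops included, and the job is handed in when it is done.

Besides the shell and the picture viewer there is one more tool, called after "Emit:" as name(argument=value, ...) on one line, values as JSON. drive_tool: Moves the arm, as the interface text tells. Its arguments: {"type":"object","properties":{"moves":{"type":"array"},"squeeze":{"type":"number"}},"required":["moves"]}

```bash
mkdir -p pics; python3 - <<'E'
from cell import robot
import cv2,pickle
d={}
for n in("top","side"):
    c=robot.camera(n);d[n]=c;cv2.imwrite(f"pics/{n}0.png",c["frame"]);print(n,c["fov_y"],c["cx"],c["cy"],c["extrinsics"])
pickle.dump(d,open("c0.pkl","wb"))
s=robot.sense();print(s["t"],s["tool_pos"],s["tool_rot"],s["grip_width"])
E
```

```text
top 54.375844409341184 321.12175002760074 237.1870165681376 [[-1.36176218e-02 -9.99870264e-01  8.60326951e-03  4.45085215e+01]
 [-9.92515741e-01  1.24722125e-02 -1.21478181e-01  6.18840337e+02]
 [ 1.21355119e-01 -1.01931243e-02 -9.92556817e-01  9.28092591e+02]
 [ 0.00000000e+00  0.00000000e+00  0.00000000e+00  1.00000000e+00]]
side 48.29296740909391 317.3961861024162 237.61130922026607 [[-8.87732378e-01 -4.60322442e-01  5.87151647e-03  5.84414337e+02]
 [-3.61598342e-01  6.89335815e-01 -6.27744194e-01  2.54939026e+02]
 [ 2.84917294e-01 -5.59391977e-01 -7.78397554e-01  9.64943632e+02]
 [ 0.00000000e+00  0.00000000e+00  0.00000000e+00  1.00000000e+00]]
0.1 [ 160.47744377 -629.25709269  244.32904171] [-3.13980464e+00 -5.01024216e-05  2.49819220e-01] 85.4001034964599
```

View pics/top0.png

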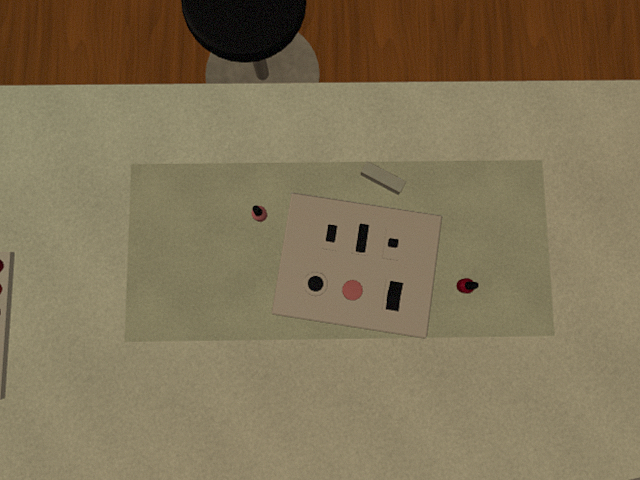

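View pics/side0.png

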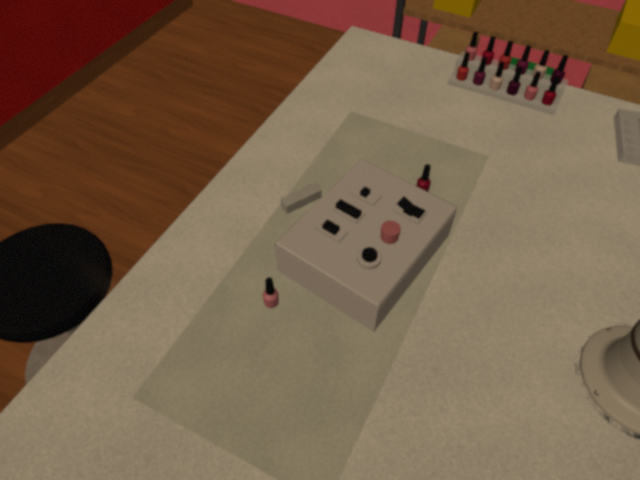

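The top view shows the long key at (362,238), the middle key at (331,233), the short key at (393,243), the start button at (316,284), the rocker at (395,296) and the pot at (352,290). In the side view the same parts are at about (348,209), (331,228), (365,192), (370,255), (411,208) and (390,232).

```bash
cat > h.py <<'E'
import numpy as np,cv2
def ray(c,u,v):
    f=240/np.tan(np.radians(c["fov_y"]/2));E=np.array(c["extrinsics"]);R,t=E[:3,:3],E[:3,3]
    return -R.T@t,R.T@np.array([(u-c["cx"])/f,(v-c["cy"])/f,1])
def plane(c,u,v,z):
    o,d=ray(c,u,v);return o+d*(z-o[2])/d[2]
def tri(a,p,b,q):
    o,d=ray(a,*p);o2,e=ray(b,*q);s=np.linalg.lstsq(np.c_[d,-e],o2-o,rcond=None)[0]
    P,Q=o+d*s[0],o2+e*s[1];return (P+Q)/2,np.linalg.norm(P-Q)
def blobs(c,box,thr=45):
    x0,y0,x1,y1=box;m=(c["frame"].max(2)<thr).astype(np.uint8);k=np.zeros_like(m);k[y0:y1,x0:x1]=m[y0:y1,x0:x1]
    n,l,s,ce=cv2.connectedComponentsWithStats(k)
    out=[]
    for i in range(1,n):
        if s[i,4]>20:
            out.append((ce[i],s[i,4],cv2.minAreaRect(np.argwhere(l==i)[:,::-1].astype(np.float32))))
    return out
E
python3 - <<'E'
import pickle
from h import *
d=pickle.load(open("c0.pkl","rb"));T,S=d["top"],d["side"]
for n,c,box in(("t",T,(280,200,435,330)),("s",S,(285,170,450,310))):
    for b in blobs(c,box):
        print(n,b[0].round(1),b[1],[np.round(x,1) for x in b[2]],*( [plane(c,*b[0],z).round(1)[:2] for z in (111,117)]))
# lamp top corners, top view
m=(T["frame"].astype(int)); 
for p in((292,194),(441,215),(427,337),(273,315)):print(p,plane(T,*p,95).round(1))
E
```

```text
t [330.9 232.7] 134 [array([330.9, 232.7]), array([ 8.2, 15.9]), np.float64(9.5)] [618.7  18.3] [617.9  18.5]
t [361.7 237.6] 239 [array([361.7, 237.5]), array([ 8.6, 27.4]), np.float64(8.1)] [608.6 -40.4] [607.8 -39.8]
t [392.6 242.4] 70 [array([392.5, 242.5]), array([7., 9.]), np.float64(90.0)] [598.7 -99.1] [598.  -98.1]
t [315.1 283. ] 172 [array([315., 283.]), array([14., 14.]), np.float64(90.0)] [523.4  49.7] [523.3  49.7]
t [393.6 295.3] 341 [array([393.6, 295.4]), array([12.5, 27.8]), np.float64(9.5)] [498.5 -97.8] [498.5 -96.8]
s [425.2 174.8] 57 [array([425.1, 174.7]), array([ 5.5, 10.4]), np.float64(11.3)] [ 504.4 -197. ] [ 503.2 -190.7]
s [364.6 191.7] 48 [array([364.8, 191.8]), array([6.4, 7.1]), np.float64(45.0)] [597.5 -92.1] [595.5 -86.7]
s [410.1 207.9] 229 [array([409.9, 208.4]), array([25.2, 10.8]), np.float64(33.7)] [498.3 -93.6] [497.1 -88.1]
s [348.2 208.9] 196 [array([348.1, 208.8]), array([25. ,  8.1]), np.float64(29.1)] [607.  -33.6] [605.  -28.6]
s [330.7 227. ] 121 [array([330.5, 226.9]), array([14.9,  8.2]), np.float64(31.0)] [616.9  25.1] [614.8  29.7]
s [369.2 254.3] 144 [array([369.5, 254. ]), array([12., 13.]), np.float64(90.0)] [523.7  51. ] [522.2  55.4]
(292, 194) [698.5  93.   95. ]
(441, 215) [ 653.2 -198.4   95. ]
(427, 337) [ 419.1 -161.2   95. ]
(273, 315) [464.4 130.6  95. ]
```

Emit:
drive_tool(moves=[[255, [0.5, 0.8, 0], -0.4], [255, [0.6, 0.9, 0], -0.4], [255, [0.6, 0.9, 0], -0.4], [255, [0.6, 0.9, 0], -0.4], [255, [0.6, 0.9, 0], -0.4], [255, [0.6, 0.9, 0], -0.4], [255, [0.6, 0.9, 0], -0.4], [255, [0.6, 0.9, 0], -0.4], [255, [0.6, 0.9, 0], -0.4], [255, [0.6, 0.9, 0], -0.4]], squeeze=20)

```text
t: 1.35
tool_pos: [456.2, -183.4, 245.2]
tool_rot: [3.141, 0.0, -0.171]
ft_force: [1.0, -0.5, 0.5]
grip_width: -0.1
grip_force: 0.0
```

Emit:
drive_tool(moves=[[255, [0.4, 0.6, 0], 0], [255, [0.4, 0.6, 0], 0], [255, [0.36, 0.5, -0.3], 0], [255, [0, 0, -0.5], 0], [255, [0, 0, -0.5], 0], [255, [0, 0, -0.4], 0], [255, [0, 0, -0.2], 0], [255, [0, 0, 0], 0], [255, [0, 0, 0], 0], [255, [0, 0, 0], 0]])

```text
t: 2.6
tool_pos: [514.3, -100.0, 151.1]
tool_rot: [3.141, -0.002, -0.169]
ft_force: [-0.3, 0.1, 0.4]
grip_width: -0.2
grip_force: 0.0
```

```bash
cat > look.py <<'E'
import sys,cv2,numpy as np
from cell import robot
t=robot.camera("top")["frame"][190:340,265:445];s=robot.camera("side")["frame"][150:300,270:450]
cv2.imwrite(sys.argv[1],cv2.resize(np.vstack([t,s]) if 0 else np.hstack([t,s]),None,fx=2.2,fy=2.2,interpolation=cv2.INTER_CUBIC))
q=robot.sense();print(q["t"],q["tool_pos"],q["ft_force"])
E
python3 look.py pics/a1.png
```

```text
2.7 [ 514.12540199 -100.00373069  150.95484022] [-0.19108045  1.48180806  0.98548419]
```

View pics/a1.png

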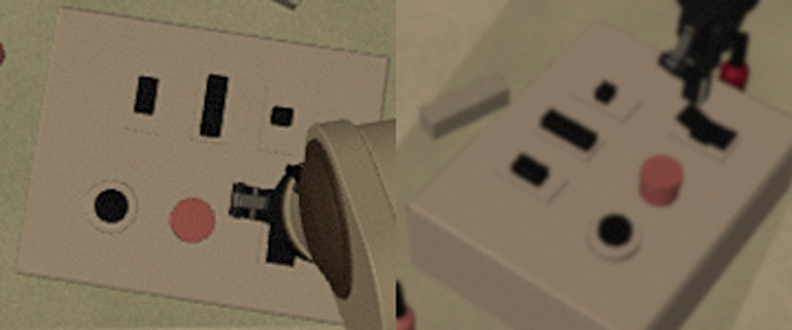

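The side view shows the fingertips at about (690,95) in the crop, right above the rocker's raised half. The pot is clear of them. Next I press the rocker.

Emit:
drive_tool(moves=[[255, [0, 0, -0.15], 0], [255, [0, 0, -0.1], 0], [255, [0, 0, -0.1], 0], [255, [0, 0, -0.06], 0], [255, [0, 0, -0.06], 0], [255, [0, 0, -0.06], 0], [255, [0, 0, -0.04], 0], [255, [0, 0, 0], 0], [255, [0, 0, 0], 0], [255, [0, 0, 0], 0]])

```text
t: 3.95
tool_pos: [514.6, -99.9, 123.0]
tool_rot: [3.141, -0.002, -0.169]
ft_force: [-0.4, 0.1, 11.7]
grip_width: 0.4
grip_force: 5.7
```

Emit:
drive_tool(moves=[[255, [0, 0, -0.03], 0], [255, [0, 0, 0], 0], [255, [0, 0, 0.5], 0], [255, [0, 0, 0.5], 0], [255, [0.6, 0.4, 0], 0], [255, [0.6, 0.4, 0], 0], [255, [0.69, 0.4, 0], 0], [255, [0, 0, -0.4], 0], [255, [0, 0, 0], 0], [255, [0, 0, 0], 0]])

```text
t: 5.2
tool_pos: [606.8, -40.8, 149.7]
tool_rot: [3.141, 0.002, -0.17]
ft_force: [0.3, -0.6, -0.3]
grip_width: 0.1
grip_force: 0.0
```

```bash
python3 look.py pics/a2.png
```

```text
5.3 [607.78253606 -40.71457037 150.66812616] [ 0.01147742 -0.30167486 -0.16482127]
```

View pics/a2.png

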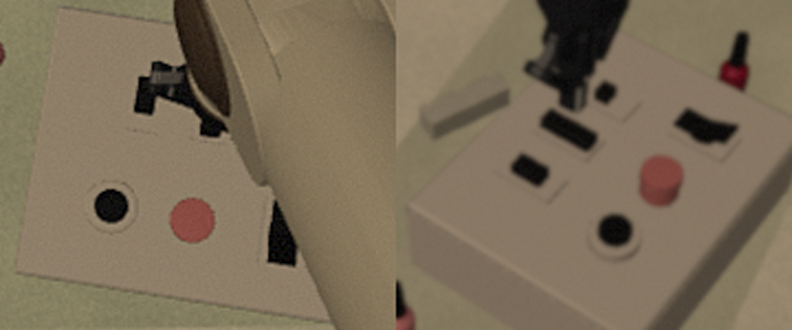

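In the side crop the rocker at (705,125) has tipped: its +x half lies level and the other half is up. The fingertips at (572,105) stand over the long key. Next I press the key.

Emit:
drive_tool(moves=[[255, [0, 0, -0.2], 0], [255, [0, 0, -0.1], 0], [255, [0, 0, -0.1], 0], [255, [0, 0, -0.06], 0], [255, [0, 0, -0.06], 0], [255, [0, 0, -0.06], 0], [255, [0, 0, -0.06], 0], [255, [0, 0, -0.03], 0], [255, [0, 0, 0], 0], [255, [0, 0, 0], 0]])

```text
t: 6.55
tool_pos: [608.3, -39.7, 118.8]
tool_rot: [3.141, -0.001, -0.169]
ft_force: [-7.3, -0.7, 16.4]
grip_width: 0.1
grip_force: 8.2
```

Emit:
drive_tool(moves=[[255, [0, 0, -0.02], 0], [255, [0, 0, 0.5], 0], [255, [0, 0, 0.5], 0], [255, [-0.5, 0.6, 0], 0], [255, [-0.6, 0.6, 0], 0], [255, [-0.6, 0.6, 0], 0], [255, [0, 0, -0.3], 0], [255, [0, 0, 0], 0], [255, [0, 0, 0], 0], [255, [0, 0, 0], 0]])

```text
t: 7.8
tool_pos: [524.0, 49.5, 150.9]
tool_rot: [-3.141, -0.001, -0.171]
ft_force: [-1.1, -0.3, -0.6]
grip_width: 0.1
grip_force: 0.0
```

```bash
python3 look.py pics/a3.png
```

```text
7.9 [523.74221579  49.76060855 150.92133814] [ 0.33404917  0.5570144  -0.40855558]
```

View pics/a3.png

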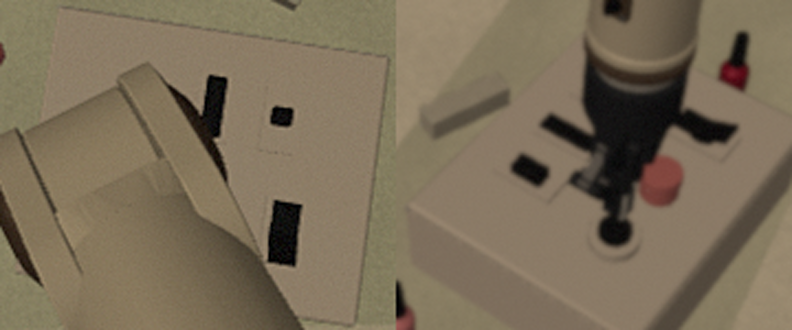

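The long key at (565,130) in the side crop now sits lower, and the fingertips are centred over the start cap at (615,225). Next I press start.

Emit:
drive_tool(moves=[[255, [0, 0, -0.15], 0], [255, [0, 0, -0.1], 0], [255, [0, 0, -0.08], 0], [255, [0, 0, -0.06], 0], [255, [0, 0, -0.06], 0], [255, [0, 0, -0.06], 0], [255, [0, 0, -0.06], 0], [255, [0, 0, -0.02], 0], [255, [0, 0, 0], 0], [255, [0, 0, 0], 0]])

```text
t: 9.15
tool_pos: [523.3, 50.3, 124.6]
tool_rot: [3.139, -0.001, -0.169]
ft_force: [-13.0, -2.8, 33.8]
grip_width: -0.5
grip_force: 17.2
```

Emit:
drive_tool(moves=[[255, [0, 0, 0.2], 0], [255, [0, 0, 0.5], 0], [255, [0, 0, 0.8], 0], [255, [0, 0, 0.8], 0], [255, [-0.2, 0.8, 0.2], 0], [255, [-0.2, 0.9, 0], 0], [255, [-0.2, 0.9, 0], 0], [255, [-0.2, 0.9, 0], 0], [255, [-0.2, 0.9, 0], 0], [255, [0, 0.5, 0], 0]])

```text
t: 10.4
tool_pos: [471.9, 298.0, 246.0]
tool_rot: [-3.14, 0.001, -0.166]
ft_force: [-0.0, -0.2, 0.2]
grip_width: 0.1
grip_force: 0.0
```

```bash
python3 look.py pics/a4.png
```

```text
10.5 [471.77052839 299.64946058 246.60622618] [-0.893156    0.05722117 -0.1202641 ]
```

View pics/a4.png

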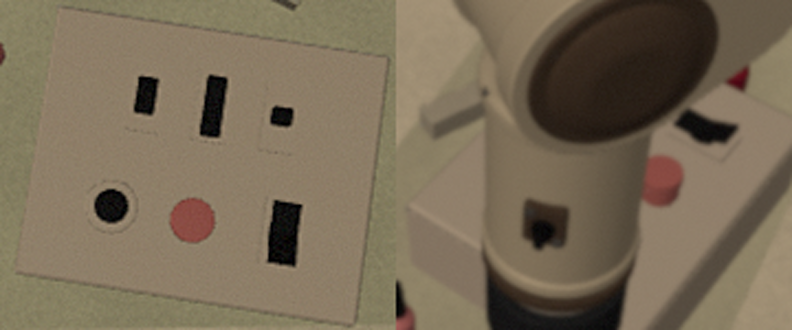

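The pictures show the rocker tipped over, the short and middle keys unchanged, and the pot still at (192,220) in the top crop. The arm is clear of everything, so I'm handing in.

```bash
python3 -c "
from cell import robot
print(robot.job_done())"
```

```text
the job is handed in; nothing more can be done
None
```

I pressed the rocker over, pushed the long key down, and pressed and released the start button, in that order. The job was handed in at about 10.5 s with the arm clear and no sign in the pictures of anything else moved or pressed; no verdict came back.

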